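# Zero a hand coffee grinder, set it three clicks coarser and crank it to check

### The job

The hand grinder that leans out from under the shelf of the coffee rack has just been cleaned and its setting is lost. Swing the lever of its adjusting ring clockwise until the burrs touch and it stops, and back it off exactly three clicks; then take the crank by its free-spinning wooden grip and wind it clockwise at a steady pace through two full turns in one go, without letting go on the way, to check that the burrs run free. Leave the lever at three clicks and do not push the cups and jars about.

Things in the scene. Friction and masses are not known exactly. Their poses are not given: they have to be found in the camera images.
- grinder_stand: Small coffee rack fixed to the worktop: dark wood base 150 x 140 x 16 mm, two rear uprights, wood cup shelf (underside 364 mm up, x from 0.015 to 0.115), and a hand grinder 50 mm thick that leans out from under it. Origin: centre of the base's underside; z up, -x front, +y left. Grinder axis: from (0.048, 0, 0.0285) along (-0.5, 0, 0.866), 30 deg off vertical. 'Clockwise' is looking down it.
- adjust_ring (a joint): Adjusting ring: dark, ribbed, 58 mm in diameter, 116 to 132 mm up the axis, just under the crank. Angle in rad, 0: burrs touch (hard stop); grows anticlockwise (coarser) up to 1.75. A click is 15 deg (0.262 rad): a spring detent holds the ring at 0, 0.262, 0.524, 0.785 (three clicks), 1.047 ... It starts about 4 or 5 clicks off. Passing a click takes about 2 N at the post.
- lever_post (a point): Round black post at the end of the ring's lever, 12 mm in diameter, parallel to the axis and 58 mm from it. This point: 135 mm up the axis; the post ends 9 mm above it, the lever bar is 13 mm below it. At ring angle q the lever points (q - 160 deg) anticlockwise from direction (0.866, 0, 0.5) of the stand: to the right at the start, front right at the stop. It passes 7 mm under the crank arm.
- crank (a joint): Crank angle in rad; grows clockwise without limit, 6.283 a turn. 0: arm points square to the left (+y of the stand). It starts at -0.2 to 0.9, away from the lever, and stays where it is left. An even drag, about 2 N at the grip. The steel arm lies 151 to 157 mm up the axis, its hub ends 164 mm up.
- crank_grip (a point): Centre of the crank's wooden grip, a round knob 24 mm in diameter, 40 mm long (20 mm either side of this point along the axis), standing on the end of the crank arm, whose upper face is 23 mm below this point. It circles the axis at 70 mm radius, 180 mm up the axis. The knob spins freely on its pin, so a hand that holds it need not turn.
- espresso_cup: Small cream stoneware cup with a handle, 62 x 91 x 56 mm, a bystander left of the grinder. Origin: centre of its underside.
- sugar_jar: Glass jar with a pale lid, 68 mm in diameter, 104 mm high, a bystander on the left. Origin: centre of its underside.
- blue_mug: Dark blue mug, 73 x 102 x 86 mm, a bystander on the left. Origin: centre of its underside.
- coffee_jar: Glass jar with a black lid, 58 mm in diameter, 109 mm high, a bystander behind the grinder. Origin: centre of its underside.
- microwave: Black microwave oven, fixed, 490 mm wide and 285 mm high, that stands behind the work: its front is 145 mm in front of its origin (the centre of its underside), its upright steel door handle reaches 190 mm in front of it, and its right side is 240 mm to the right of it. Pass in front of it.

How it is judged (in metres and radians):
On the way, in this order (a step that is already met when the one before it is completed fails the run):
1. the ring has been swung clockwise until the burrs touch (within 0.06 rad of the stop) (value of joint adjust_ring below 0.06 rad), for 0.1 s.
2. the ring stands three clicks back from touching (0.785 rad, within 0.12) (value of joint adjust_ring between 0.665 and 0.905 rad), for 0.3 s.
3. the crank has been wound clockwise through two turns (to 12 rad or more, which is at least 1.7 turns from any start) (value of joint crank above 12 rad), for 0.1 s.
At the end, for the whole second after the job is handed in: The adjusting ring rests at three clicks from touching (0.785 rad, within 0.12), the crank has been wound clockwise by two turns (its joint stands at 12 rad or more) and is at rest (all of step 2 and value of joint crank above 12 rad and velocity of joint crank between -0.2 and 0.2 rad/s).
It fails at once if the hand leaves the crank's grip (by more than 60 mm) on the way, between 1.6 and 11 rad of the crank (value of joint crank between 1.6 and 11 rad and distance between the grasp point and crank_grip above 0.06 m).
It fails at once if the crank is flung round faster than 8 rad/s (velocity of joint crank above 8 rad/s).
It fails at once if a cup or jar is pushed more than 40 mm from its place (distance of any of espresso_cup, sugar_jar, blue_mug, coffee_jar from where it was at the start of the episode above 0.04 m).
It also fails if it takes over 67 s, if anything falls off the work surface, if the arm or the gripper's body presses on something with over 40 N, if the wrist force passes 120 N, or if a joint passes its speed limit or range.

### The arm

A 6-joint arm with a two-finger parallel gripper is mounted at the origin on a cart in front of the work surface, level with it; the furniture and walls round the work are solid. World frame = base frame: x ahead of the robot, y to its left, z up, the work surface at z = 0. Lengths are in mm, angles in rad, forces in N, time in s.
With the tool pointing down it reaches from about 350 to 875 mm from the base axis. Payload 4.2 kg.
Tool frame: the origin (TCP) lies at the very end of the fingers, on their centre line; the grasp point (between the pads) lies 19 mm behind it; z points along the fingers, y is the line along which they close (so a half turn about z gives the same grasp; the last joint's range is limited). The gripper opens to 85 mm and grips with 20 to 120 N. Pads are 22 mm wide; open, the fingers measure 114 mm over their backs; the gripper's body (76 mm by 85 mm) begins 54 mm behind the grasp point. The pads swing forward as they close: fully open they stand 13 mm farther back than shut.
Start: joints at [1.394, 0.385, 0.008, 0, -1.194, -0.259], TCP at [263.801, 566.576, 231.312] pointing down, gripper open.
Joint ranges: [-3.14, 3.14], [-1.21, 2.06], [-1.07, 1.41], [-3.16, 2.05], [-2.99, -0.16], [-3.1, 3.1]. Speed limits (rad/s): [2.79, 2.79, 3.14, 3.14, 3.14, 3.14].

### API

Orientations are given as a unit quaternion [x, y, z, w].
In Python, from bench import arm, optics gives the robot as it stands. The module is installed in compiled form; this text tells all that it offers.
- The arm moves only by the tool step_arm, never from a script. Its argument "motion" is a list of rows, each an object with "dr": the turn, a rotation vector about the tool's x, y, z in units of 8 degrees (1.0 is 8 degrees), a list of three; "slide": the shift along the tool's x, y, z in mm, a list of three; "jaw": the finger opening in mm, from 0 to 85.4. A call has exactly 8 rows; each row is the pose to reach, as a shift and turn from the pose commanded when the call began, along the tool's axes at that moment; what a row does not reach only later rows make up. A row lasts 1/8 s, in which the tool goes at most 62.5 mm and 10.7 degrees, less where a joint would pass 70% of its speed; a pose out of reach is approached as far as the arm can. A call with a gripper value outside its range is refused whole. The fingers move at their own pace and stop on an object; the grip force is fixed at half the most. Time passes only in rows, so rows that repeat a pose let the fingers close, or fill a call up. It gives the time, the measured TCP pose, the force, the opening and the grip force at its end, in the units of the state.
- arm.read_state(): the state, without advancing time (a new reading comes with each control period).
- optics.get_image(name): name is "side" or "top" or "wrist"; returns the picture (400x640x3 uint8, blue, green, red); there is no depth.
- optics.camera_info(name): a dict with "camera_matrix" (3x3 intrinsics, pixels), "view" (4x4, takes a point from world to camera coordinates); the wrist camera has in their place "T_tool_cam" (4x4, takes a point from camera to tool coordinates, whose origin is the TCP and whose axes are the flange's). Camera axes: x right, y up, looking along -z (the intrinsics and any distortion apply to the point x, -y, -z); pixel columns grow to the right and rows downward; lengths in mm; the calibration is good to about 2 mm. A picture is of the moment at which its call begins: read the wrist's pose just before it. camera_info takes no time and is no camera call.
- arm.job_done(): hands the job in; it is judged then, once.
The state is a dict: "clock": time; "joints": joint angles; "joint_vel": joint speeds; "joint_efforts": joint torques, N m; "position": TCP position; "ee_rot": TCP orientation; "contact_force": force on the tool from outside, world axes, zero at the start; "wrist_torque": the same for the moment, N m; "gripper_width": finger opening in mm; "grasp_force": force on a finger pad.
Only numpy, scipy, OpenCV 4.12 (cv2) and the standard library are available. Lean on these libraries where they do the work, as an engineer would, in place of code of your own. Each camera call takes 0.05 s, during which the arm holds its last target. There are 200 camera calls.

## Working session

There is one attempt and no reset: what is moved stays moved. The work goes in short steps, Python scripts to look and compute and a tool call to move; the robot and the scene stay as the last step left them, time stands still between calls to the robot, and variables do not carry over. Pictures are saved under pics/ and viewed, at most 10 in all, crops included, and the job is handed in when it is done.

Besides the shell and the picture viewer there is one more tool, called in YAML: its name, and indented under it one key for each argument. step_arm: Moves the arm, as the interface text tells. Its arguments: {"type":"object","properties":{"motion":{"type":"array","items":{"type":"object","properties":{"dr":{"type":"array","items":{"type":"number"}},"slide":{"type":"array","items":{"type":"number"}},"jaw":{"type":"number"}}}}},"required":["motion"]}

```bash
mkdir -p pics
python3 - <<'E'
from bench import arm, optics
import cv2, numpy as np
np.set_printoptions(precision=4,suppress=True)
print(arm.read_state())
for n in ("side","top","wrist"):
    im=optics.get_image(n); cv2.imwrite(f"pics/{n}0.png",im); print(n,optics.camera_info(n))
E
```

```text
{'clock': 0.0, 'joints': array([ 1.3936,  0.3855,  0.0066, -0.0005, -1.194 , -0.2586]), 'joint_vel': array([-0.0014,  0.0003, -0.0017,  0.0002,  0.0009,  0.0003]), 'joint_efforts': array([ -0.0012, -39.2292,  18.8407,   4.1864,  -0.0046,  -0.    ]), 'position': array([263.5799, 566.062 , 230.2453]), 'ee_rot': array([ 0.9763, -0.2163, -0.0002,  0.0011]), 'contact_force': array([ 0.9079,  0.2976, -0.6058]), 'wrist_torque': array([-0.0187, -0.0551,  0.0047]), 'grasp_force': 0.0, 'gripper_width': 85.32597574142643}
side {'camera_matrix': array([[364.7168,   0.    , 317.2627],
       [  0.    , 364.7168, 193.5445],
       [  0.    ,   0.    ,   1.    ]]), 'view': array([[   0.9423,   -0.3336,   -0.0271, -535.4424],
       [   0.1632,    0.3872,    0.9074, -168.6218],
       [  -0.2922,   -0.8595,    0.4193, -977.0203],
       [   0.    ,    0.    ,    0.    ,    1.    ]])}
top {'camera_matrix': array([[434.228 ,   0.    , 317.7063],
       [  0.    , 434.228 , 204.4407],
       [  0.    ,   0.    ,   1.    ]]), 'view': array([[    0.0176,    -0.9998,    -0.0059,   -97.2167],
       [    0.9992,     0.0174,     0.0357,  -551.9678],
       [   -0.0356,    -0.0065,     0.9993, -1307.3952],
       [    0.    ,     0.    ,     0.    ,     1.    ]])}
wrist {'camera_matrix': array([[291.0133,   0.    , 321.3538],
       [  0.    , 291.0133, 198.7027],
       [  0.    ,   0.    ,   1.    ]]), 'T_tool_cam': array([[   0.0002,    0.9475,    0.3196,   82.1655],
       [   1.    ,    0.    ,   -0.0007,   -0.0321],
       [  -0.0006,    0.3196,   -0.9475, -142.2529],
       [   0.    ,    0.    ,    0.    ,    1.    ]])}
```

View pics/side0.png

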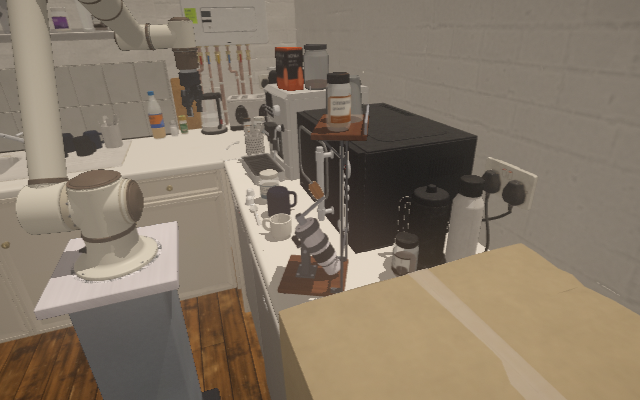

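View pics/top0.png

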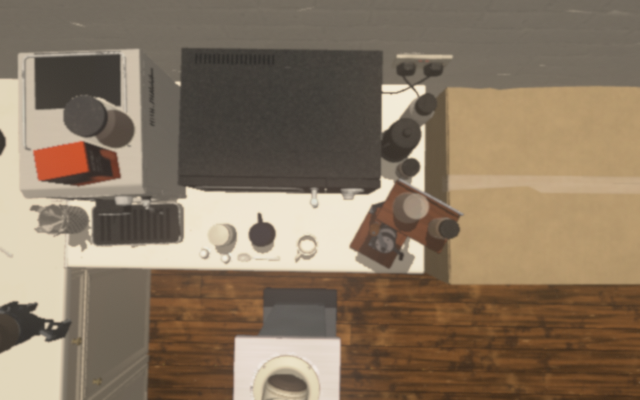

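The side view shows the stand at about (315,250), with the grip at (317,190). In the top view the stand is at about (390,230), turned about -30°, with its shelf to the upper right. I'll enlarge both.

Run:
```python
import cv2, numpy as np
a=cv2.imread("pics/top0.png")[170:280,340:470]; b=cv2.imread("pics/side0.png")[170:300,265:365]
a=cv2.resize(a,None,fx=3.5,fy=3.5,interpolation=cv2.INTER_CUBIC); b=cv2.resize(b,None,fx=3.4,fy=3.4,interpolation=cv2.INTER_CUBIC)
h=max(a.shape[0],b.shape[0]); c=np.zeros((h,a.shape[1]+b.shape[1],3),np.uint8); c[:a.shape[0],:a.shape[1]]=a; c[:b.shape[0],a.shape[1]:]=b
print(a.shape,b.shape,c.shape); cv2.imwrite("pics/crop1.png",cv2.convertScaleAbs(c,alpha=1.5,beta=15))
```

```text
(385, 455, 3) (442, 340, 3) (442, 795, 3)
```

View pics/crop1.png

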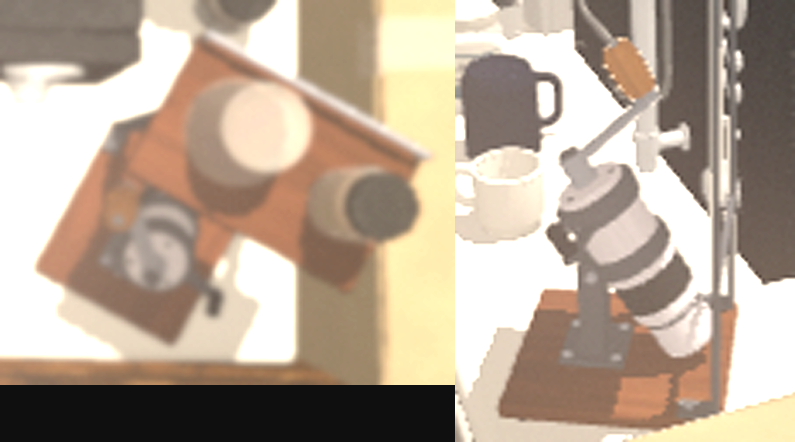

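In the top view the base corners are at (351,246.6), (389,268) and (373,204), the post is at (400,256.6), the grip at (373.7,228.6) and the hub at (383.4,245). In the side view the base corners are at (291.5,256), (278,291), (342,293.5) and (347.6,260), and the grip is at (316,190).

```bash
cat > h.py <<'E'
import numpy as np
from scipy.spatial.transform import Rotation as R
from bench import arm, optics
np.set_printoptions(precision=3,suppress=True)
def ray(n,u,v,V=None):
    c=optics.camera_info(n); K=c["camera_matrix"]
    if n=="wrist":
        T=c["T_tool_cam"]; s=V; M=np.eye(4); M[:3,:3]=R.from_quat(s["ee_rot"]).as_matrix(); M[:3,3]=s["position"]; C=M@T
    else: C=np.linalg.inv(c["view"])
    d=C[:3,:3]@np.array([(u-K[0,2])/K[0,0],-(v-K[1,2])/K[1,1],-1]); return C[:3,3],d/np.linalg.norm(d)
def onz(n,u,v,z,V=None):
    o,d=ray(n,u,v,V); return o+d*(z-o[2])/d[2]
def tri(*rs):
    A=0;b=0
    for o,d in rs:
        P=np.eye(3)-np.outer(d,d); A=A+P;b=b+P@o
    return np.linalg.solve(A,b)
def proj(n,p,V=None):
    c=optics.camera_info(n); K=c["camera_matrix"]
    if n=="wrist":
        s=V; M=np.eye(4); M[:3,:3]=R.from_quat(s["ee_rot"]).as_matrix(); M[:3,3]=s["position"]; W=np.linalg.inv(M@c["T_tool_cam"])
    else: W=c["view"]
    q=W@np.append(p,1); return np.array([K[0,0]*q[0]/-q[2]+K[0,2],K[1,1]*-q[1]/-q[2]+K[1,2]])
E
python3 - <<'E'
from h import *
t=[onz("top",*p,16) for p in [(350.9,246.6),(389.1,268),(372.9,204.3)]]
s=[onz("side",*p,16) for p in [(291.5,255.9),(278.2,291.2),(342.4,293.5),(347.6,259.7)]]
print(np.array(t),np.array(s),sep="\n")
print("grip",tri(ray("top",373.7,228.6),ray("side",316,190)))
print("hub",tri(ray("top",383.4,244.9),ray("side",(570-455)/3.4+265,170+157/3.4)))
E
```

```text
[[ 428.286 -189.595   16.   ]
 [ 366.341 -305.06    16.   ]
 [ 556.675 -254.012   16.   ]]
[[ 430.397 -193.786   16.   ]
 [ 365.714 -314.212   16.   ]
 [ 494.812 -372.806   16.   ]
 [ 556.181 -261.677   16.   ]]
grip [ 487.545 -234.07   206.908]
hub [ 439.751 -264.5    164.46 ]
```

```bash
cat >> h.py <<'E'
P0=np.array([462,-283,0.]); YAW=-28.
def stand():
    return P0,R.from_euler('z',YAW,degrees=True).as_matrix()
U=np.array([.866,0,.5]);Y=np.array([0,1,0.]);A=np.array([-.5,0,.866])
def w(l): p,S=stand(); return p+S@np.asarray(l)
def pt(h,r=0,deg=0): # deg anticlockwise from U
    a=np.radians(deg); return w(np.array([48,0,28.5])+h*A+r*(np.cos(a)*U+np.sin(a)*Y))
def toolrot(deg=-150):
    _,S=stand(); a=np.radians(deg); x=S@(np.cos(a)*U+np.sin(a)*Y); z=-S@A; return R.from_matrix(np.c_[x,np.cross(z,x),z])
def delta(p,rot,s=None,frm=None):
    if frm is None:
        s=s or arm.read_state(); p0,r0=s["position"],R.from_quat(s["ee_rot"])
    else: p0,r0=frm
    return r0.inv().apply(p-p0),np.degrees((r0.inv()*rot).as_rotvec())/8
E
python3 - <<'E'
from h import *
s=arm.read_state(); r0=R.from_quat(s["ee_rot"])
m=R.from_euler('z',-76,degrees=True)*r0; pm=np.array([340,150,300.])
print(delta(pm,m,s)); v=pt(290); print(v,delta(v,toolrot(),frm=(pm,m)))
print("box",[onz("top",447,y,z) for y in(190,283) for z in (0,300)],tri(ray("top",447,283),ray("side",280,312)))
E
```

```text
(array([244.969, 345.132, -68.925]), array([-0.001, -0.016,  9.5  ]))
[ 376.354 -237.461  279.64 ] (array([ 373.445, -109.51 ,   20.215]), array([ 3.771, -1.489,  9.392]))
box [array([ 604.905, -481.419,    0.   ]), array([ 582.68 , -394.216,  300.   ]), array([ 322.584, -483.393,    0.   ]), array([ 364.248, -395.743,  300.   ])] [ 336.909 -457.592   89.748]
```

step_arm:
  motion:
    - {"dr": [0,0,1.2],"slide": [31,43,-20],"jaw": 40}
    - {"dr": [0,0,2.4],"slide": [62,86,-40],"jaw": 40}
    - {"dr": [0,0,3.6],"slide": [92,130,-60],"jaw": 40}
    - {"dr": [0,0,4.8],"slide": [123,173,-69],"jaw": 40}
    - {"dr": [0,0,6],"slide": [153,216,-69],"jaw": 40}
    - {"dr": [0,0,7.2],"slide": [184,259,-69],"jaw": 40}
    - {"dr": [0,0,8.4],"slide": [214,302,-69],"jaw": 40}
    - {"dr": [0,0,9.5],"slide": [245,345,-69],"jaw": 40}

```text
clock: 1.15
position: [340.0, 148.6, 300.3]
ee_rot: [-0.635, 0.773, 0.0, 0.0]
contact_force: [1.2, 0.0, 0.0]
gripper_width: 39.9
grasp_force: 0.0
```

Run:
```python
from h import *
s=arm.read_state(); print(s["position"],s["joints"],delta(pt(290),toolrot(),s))
```

```text
[339.982 148.63  300.318] [ 0.857 -0.122 -0.418 -0.    -1.274 -1.053] (array([ 371.646, -110.786,   20.55 ]), array([ 3.757, -1.485,  9.363]))
```

step_arm:
  motion:
    - {"dr": [0.5,-0.2,1.2],"slide": [46,-14,0],"jaw": 40}
    - {"dr": [0.9,-0.4,2.3],"slide": [93,-28,0],"jaw": 40}
    - {"dr": [1.4,-0.6,3.5],"slide": [139,-42,0],"jaw": 40}
    - {"dr": [1.9,-0.7,4.7],"slide": [186,-55,0],"jaw": 40}
    - {"dr": [2.3,-0.9,5.8],"slide": [232,-69,5],"jaw": 40}
    - {"dr": [2.8,-1.1,7.0],"slide": [279,-83,10],"jaw": 40}
    - {"dr": [3.3,-1.3,8.2],"slide": [325,-97,15],"jaw": 40}
    - {"dr": [3.76,-1.49,9.36],"slide": [372,-111,20],"jaw": 40}

```text
clock: 2.15
position: [377.9, -237.5, 280.5]
ee_rot: [-0.016, 0.965, -0.125, 0.228]
contact_force: [1.0, 1.0, 1.2]
gripper_width: 40.1
grasp_force: 0.0
```

Run:
```python
from h import *
import cv2
s=arm.read_state(); print(s["position"],s["joints"],s["joint_vel"],delta(pt(290),toolrot(),s))
im=optics.get_image("wrist"); cv2.imwrite("pics/w1.png",im); import pickle; pickle.dump(s,open("s1.pkl","wb"))
for n,p in dict(hub=pt(164),post=pt(144,58,-90),grip=pt(200,70,50),axis132=pt(132)).items(): print(n,proj("wrist",p,s))
```

```text
[ 377.915 -237.478  280.526] [-0.078 -0.236 -0.794  0.387 -0.556 -1.742] [-1.122  0.376 -0.18   0.472  1.007 -0.794] (array([1.783, 0.197, 0.068]), array([-0.003,  0.028, -0.01 ]))
hub [321.509 188.68 ]
post [270.981 154.968]
grip [347.672 268.732]
axis132 [321.507 179.998]
```

View pics/w1.png

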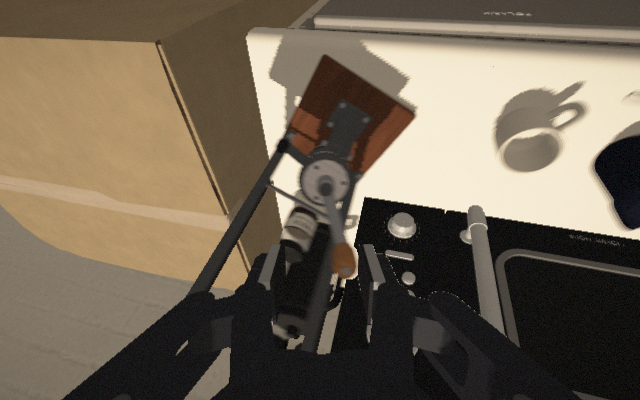

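The wrist view shows the hub at about (326,187), the grip near (345,260) and the lever at the ring's left, around (285,145). The arm was still moving, so I'll retake it and enlarge.

Run:
```python
from h import *
import cv2,pickle
for i in range(6): im=optics.get_image("wrist")
s=arm.read_state(); im=optics.get_image("wrist"); cv2.imwrite("pics/w2.png",im); pickle.dump(s,open("s1.pkl","wb"))
print(s["clock"],s["position"],s["joint_vel"])
for n,p in dict(hub=pt(164),post=pt(144,58,-90),grip=pt(200,70,50)).items(): print(n,proj("wrist",p,s))
c=im[110:290,250:390]; c=cv2.resize(c,None,fx=3.3,fy=3.3,interpolation=cv2.INTER_CUBIC); cv2.imwrite("pics/w2c.png",cv2.convertScaleAbs(c,alpha=1.6,beta=20))
```

```text
2.5 [ 379.005 -235.109  280.917] [ 0.01  -0.001  0.001  0.001  0.001 -0.002]
hub [318.842 187.262]
post [268.512 153.259]
grip [344.458 267.382]
```

View pics/w2c.png

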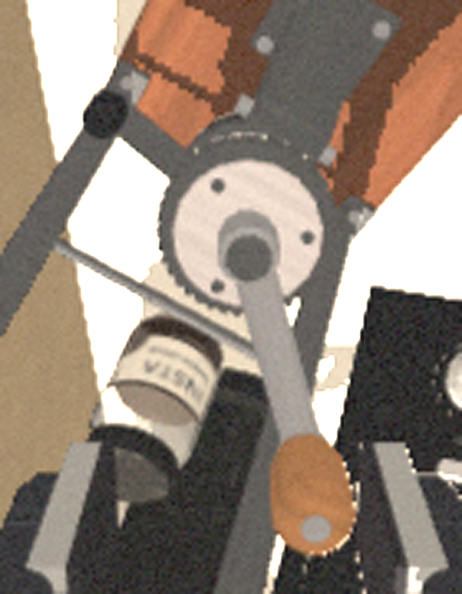

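Pixels: the hub top is at (326.1,187.9), the post top at (281.2,144.2) and the grip pin at (345.8,270). I'll fit the pose to these.

Run:
```python
import h; from h import *
import pickle; from scipy.optimize import least_squares
s=pickle.load(open("s1.pkl","rb"))
def f(v):
    h.P0=np.array([v[0],v[1],0]); h.YAW=v[2]
    r=[]
    for p,o in [(pt(164),(326.1,187.9)),(pt(144,58,v[3]),(281.2,144.2)),(pt(200,70,v[4]),(345.8,270))]: r+=list((proj("wrist",p,s)-o)*0.7)
    for n,p,o in [("top",pt(180,70,v[4]),(373.7,228.6)),("side",pt(180,70,v[4]),(316,190)),("side",pt(164),(298.8,216.2)),("top",pt(144,58,v[3]),(400,256.6))]: r+=list((proj(n,p)-o)*.6)
    for n,l,o in [("top",(-75,70,16),(350.9,246.6)),("top",(-75,-70,16),(389.1,268)),("side",(-75,70,16),(291.5,255.9)),("side",(-75,-70,16),(278.2,291.2)),("side",(75,70,16),(347.6,259.7))]: r+=list((proj(n,w(l))-o)*.6)
    return np.array(r)
o=least_squares(f,[462,-283,-28,-90,50]); print(o.x,o.fun.reshape(-1,2),sep="\n")
print("q",np.radians(o.x[3]+160),"crank",np.radians(90-o.x[4]))
```

```text
[ 463.728 -278.252  -27.547 -103.653   46.916]
[[-1.882  0.928]
 [-0.346  0.117]
 [-0.087  0.274]
 [-0.244  0.017]
 [-0.482 -0.433]
 [-0.838 -1.439]
 [-0.389  1.252]
 [-1.612 -0.293]
 [ 0.111  0.3  ]
 [-0.958 -1.489]
 [-0.781 -1.368]
 [ 0.361 -1.728]]
q 0.9834411957658364 crank 0.7519502258469445
```

```bash
sed -i 's/^P0=.*/P0=np.array([463.7,-278.3,0.]); YAW=-27.5/' h.py
python3 - <<'E'
from h import *
s=arm.read_state(); print(delta(pt(170,58,-101),toolrot(),s))
E
```

```text
(array([ 39.863, -42.003, 120.134]), array([-0.008,  0.009, -0.009]))
```

step_arm:
  motion:
    - {"dr": [0,0,0],"slide": [10,-10,20],"jaw": 36}
    - {"dr": [0,0,0],"slide": [20,-21,45],"jaw": 36}
    - {"dr": [0,0,0],"slide": [30,-32,70],"jaw": 36}
    - {"dr": [0,0,0],"slide": [40,-42,95],"jaw": 36}
    - {"dr": [0,0,0],"slide": [40,-42,110],"jaw": 36}
    - {"dr": [0,0,0],"slide": [40,-42,120],"jaw": 36}
    - {"dr": [0,0,0],"slide": [40,-42,120],"jaw": 36}
    - {"dr": [0,0,0],"slide": [40,-42,120],"jaw": 36}

```text
clock: 3.55
position: [394.9, -309.5, 175.4]
ee_rot: [-0.021, 0.966, -0.121, 0.225]
contact_force: [0.1, 0.5, -0.9]
gripper_width: 36.3
grasp_force: 0.0
```

Run:
```python
from h import *
import cv2
s=arm.read_state(); im=optics.get_image("wrist"); print(s["clock"],s["joints"],delta(pt(126,58,-101),toolrot(),s))
print("post",proj("wrist",pt(144,58,-101),s),"hub",proj("wrist",pt(164),s),"tcp",proj("wrist",s["position"],s))
c=im[90:330,190:450]; cv2.imwrite("pics/w3.png",cv2.convertScaleAbs(cv2.resize(c,None,fx=2.5,fy=2.5),alpha=1.6,beta=20))
```

```text
3.55 [-0.33   0.027 -0.886  0.45  -0.161 -1.625] (array([ 0.886,  3.141, 48.575]), array([ 0.047, -0.023, -0.014]))
post [326.203 232.448] hub [396.319 300.928] tcp [321.17  257.656]
```

View pics/w3.png

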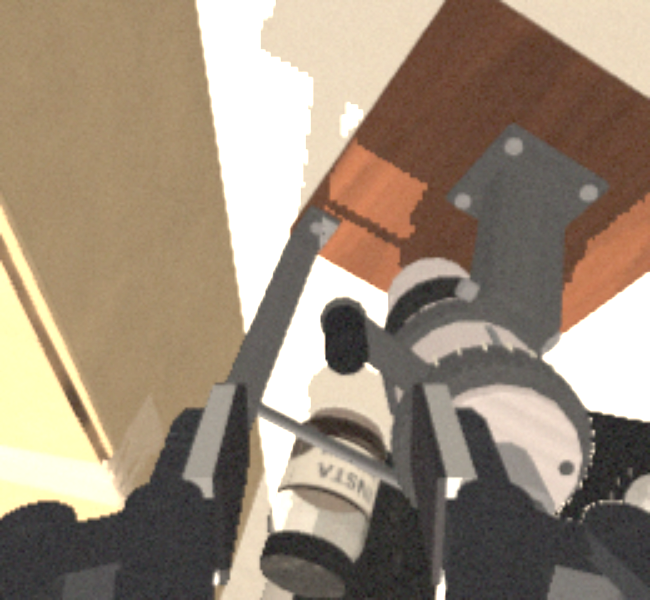

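The post is between the fingers at about (325,215) full-frame, but joint 5 has hit its limit of -0.16, so the full 30° tilt won't reach here. I'll fit a simple kinematic model from the recorded states to choose tilts.

```bash
cat > kin.py <<'E'
from h import *
import pickle; from scipy.optimize import least_squares
s0=pickle.load(open("s1.pkl","rb")); sn=pickle.load(open("s2.pkl","rb"))
J=np.array([[1.3936,.3855,.0066,-.0005,-1.194,-.2586],[.857,-.122,-.418,0,-1.274,-1.053],s0["joints"],sn["joints"],[-.078,-.236,-.794,.387,-.556,-1.742]])
PP=np.array([[263.58,566.06,230.25],[339.98,148.63,300.32],s0["position"],sn["position"],[377.915,-237.478,280.526]])
Q=[None,None,s0["ee_rot"],sn["ee_rot"],None]
e=R.from_rotvec
def fk(q,k,s4):
    a,z0,ex,ez,wx,wz,wy,t,ty=k
    R1=e([0,0,q[0]]);R2=R1*e([0,q[1],0]);R3=R2*e([0,-q[2],0]);R4=R3*e([s4*q[3],0,0]);R5=R4*e([0,-q[4],0]);R6=R5*e([-q[5],0,0])
    p=R1.apply([a,0,z0])+R2.apply([ex,0,ez])+R3.apply([wx,wy,wz])+R5.apply([t,ty,0])
    return p,R6*R.from_matrix(np.c_[[0,-1,0],[0,0,-1],[1,0,0]])
pr=np.array([0,300,0,400,400,0,-80,250,-80.])
def fit(s4):
    f=lambda k:np.r_[np.concatenate([fk(j,k,s4)[0]-p for j,p in zip(J,PP)]),(k-pr)*.005]
    return least_squares(f,pr)
best=None
for s4 in(1,-1):
    o=fit(s4); d=[np.degrees((fk(j,o.x,s4)[1].inv()*R.from_quat(q)).magnitude()) for j,q in zip(J,Q) if q is not None]
    if best is None or sum(d)<best[0]: best=(sum(d),o.x,s4,d,o)
K,S4=best[1],best[2]
LO=np.array([-3.14,-1.21,-1.07,-3.16,-2.99,-3.1]);HI=np.array([3.14,2.06,1.41,2.05,-.16,3.1])
def ik(p,rot,q0):
    def f(q):
        a,b=fk(q,K,S4); return np.r_[(a-p),200*(b.inv()*rot).as_rotvec()]
    o=least_squares(f,np.clip(q0,LO+.01,HI-.01),bounds=(LO,HI)); return o.x,np.abs(o.fun).max()
E
python3 - <<'E'
from bench import arm; import pickle
pickle.dump(arm.read_state(),open("s2.pkl","wb"))
from kin import *
print(best[1:4],np.abs(best[4].fun[:15]).max())
def tr(back,deg=-180): # tilt tool toward vertical by 'back' deg about tool y
    return toolrot(deg)*R.from_euler('y',back,degrees=True)
q=sn["joints"]
print((-tr(20).as_matrix()[:,2]),"should be nearer +z")
for sg in (0,8,15,22,30):
  for deg in (-150,-180):
    r=[]
    for a in(-101,-130,-160):
        x,er=ik(pt(126,58,a),tr(sg,deg),q); r.append((round(x[3],2),round(x[4],2),round(x[5],2),round(er,1)))
    print("lever",sg,deg,r)
for sg in (0,10,20,30):
    r=[]
    for a in range(0,360,45):
        x,er=ik(pt(167,70,a),tr(sg),q); r.append((a,round(x[4],2),round(er,1)))
    print("crank",sg,r)
E
```

```text
(array([  -0.124,  161.406,   -0.341,  565.087,  422.428,   -0.551,
          0.876,  298.096, -160.665]), -1, [np.float64(1.1908014620129816e-14), np.float64(1.6193936547884598e-14)]) 0.13892658668186186
[-0.154  0.08   0.985] should be nearer +z
lever 0 -150 [(np.float64(0.15), np.float64(-0.16), np.float64(-1.33), np.float64(11.2)), (np.float64(0.06), np.float64(-0.16), np.float64(-1.25), np.float64(16.9)), (np.float64(0.05), np.float64(-0.16), np.float64(-1.29), np.float64(23.1))]
lever 0 -180 [(np.float64(0.15), np.float64(-0.16), np.float64(-1.85), np.float64(8.8)), (np.float64(0.06), np.float64(-0.16), np.float64(-1.78), np.float64(13.8)), (np.float64(0.05), np.float64(-0.16), np.float64(-1.81), np.float64(18.4))]
lever 8 -150 [(np.float64(0.78), np.float64(-0.16), np.float64(-1.93), np.float64(0.0)), (np.float64(0.79), np.float64(-0.16), np.float64(-1.97), np.float64(4.0)), (np.float64(0.9), np.float64(-0.16), np.float64(-2.11), np.float64(7.6))]
lever 8 -180 [(np.float64(0.22), np.float64(-0.3), np.float64(-1.93), np.float64(0.0)), (np.float64(0.36), np.float64(-0.21), np.fl
[... 2233 characters left out ...]

crank 20 [(0, np.float64(-0.86), np.float64(0.0)), (45, np.float64(-0.82), np.float64(0.0)), (90, np.float64(-0.73), np.float64(0.0)), (135, np.float64(-0.64), np.float64(0.0)), (180, np.float64(-0.61), np.float64(0.0)), (225, np.float64(-0.66), np.float64(0.0)), (270, np.float64(-0.75), np.float64(0.0)), (315, np.float64(-0.83), np.float64(0.0))]
crank 30 [(0, np.float64(-1.09), np.float64(0.0)), (45, np.float64(-1.06), np.float64(0.0)), (90, np.float64(-0.97), np.float64(0.0)), (135, np.float64(-0.88), np.float64(0.0)), (180, np.float64(-0.84), np.float64(0.0)), (225, np.float64(-0.88), np.float64(0.0)), (270, np.float64(-0.97), np.float64(0.0)), (315, np.float64(-1.06), np.float64(0.0))]
```

```bash
cat >> kin.py <<'E'
def tr(back,deg=-180): return toolrot(deg)*R.from_euler('y',back,degrees=True)
E
python3 - <<'E'
from kin import *
s=arm.read_state(); r=tr(18,-150); A_=pt(165,58,-100)
print("A",delta(A_,r,s)); fr=(A_,r)
print("B",delta(pt(129,58,-100),r,frm=fr)[0])
B=pt(129,58,-100)
for a in (-110,-120,-130,-140,-150,-160,-163): print(a,delta(pt(129,58,a),r,frm=(B,r))[0])
for b in (5,6,7,8,10):
    qs=[];q=sn["joints"]
    for i in range(25):
        q,er=ik(pt(167,70,45-15*i),tr(b),q); qs.append(q)
        if er>.5: print("err",er)
    qs=np.array(qs); print(b,"q5max",qs[:,4].max(),"q4",qs[:,3].min(),qs[:,3].max(),"maxspeed",np.abs(np.diff(qs,axis=0)).max(0)*8)
E
```

```text
A (array([0.066, 2.825, 9.656]), array([ 0.048,  2.227, -0.008]))
B [-11.124   0.     34.237]
-110 [6.799 7.149 2.209]
-120 [12.314 15.43   4.001]
-130 [16.377 24.593  5.321]
-140 [18.865 34.359  6.13 ]
-150 [19.703 44.43   6.402]
-160 [18.865 54.502  6.13 ]
-163 [18.289 57.477  5.943]
err 0.8163437917907902
err 3.056734400184073
err 4.368851276138448
err 4.443560198530956
err 3.2752396432321196
err 1.119047838506522
5 q5max -0.16000000000000003 q4 0.16770478089293134 0.971466180186709 maxspeed [0.388 0.128 0.636 1.157 0.445 1.276]
err 1.5518065691017546
err 1.5452241588335267
6 q5max -0.16000000000000003 q4 0.14935961712088397 0.8959693766472995 maxspeed [0.42  0.128 0.596 1.256 0.399 1.367]
7 q5max -0.18596327973138185 q4 0.1335924379782102 0.7405963535993743 maxspeed [0.348 0.128 0.536 1.051 0.355 1.263]
8 q5max -0.23496674826042016 q4 0.11986731197142333 0.6172641245094457 maxspeed [0.317 0.128 0.503 0.817 0.33  1.101]
10 q5max -0.3151433051455496 q4 0.09707704273592595 0.45257447651575267 maxspeed [0.372 0.129 0.458 0.55  0.3   0.895]
```

step_arm:
  motion:
    - {"dr": [0,1.1,0],"slide": [0,3,5],"jaw": 36}
    - {"dr": [0.05,2.23,0],"slide": [0,3,10],"jaw": 36}
    - {"dr": [0.05,2.23,0],"slide": [0,3,20],"jaw": 36}
    - {"dr": [0.05,2.23,0],"slide": [0,3,30],"jaw": 36}
    - {"dr": [0.05,2.23,0],"slide": [0,3,40],"jaw": 36}
    - {"dr": [0.05,2.23,0],"slide": [0,3,46],"jaw": 36}
    - {"dr": [0.05,2.23,0],"slide": [0,3,46],"jaw": 36}
    - {"dr": [0.05,2.23,0],"slide": [0,3,46],"jaw": 36}

```text
clock: 4.6
position: [414.5, -317.7, 134.4]
ee_rot: [0.0, 0.989, -0.126, 0.073]
contact_force: [1.1, 0.3, 0.5]
gripper_width: 36.0
grasp_force: 0.0
```

Run:
```python
from kin import *
import cv2
s=arm.read_state(); im=optics.get_image("wrist"); print(s["clock"],s["joints"],s["contact_force"],delta(pt(129,58,-100),tr(18,-150),s))
print("post",proj("wrist",pt(144,58,-100),s),"hub",proj("wrist",pt(164),s),"tcp",proj("wrist",s["position"],s))
c=im[90:330,190:450]; cv2.imwrite("pics/w4.png",cv2.convertScaleAbs(cv2.resize(c,None,fx=2.5,fy=2.5),alpha=1.6,beta=20))
```

```text
4.6 [-0.252  0.198 -0.731  0.463 -0.479 -1.714] [1.124 0.32  0.531] (array([-0.561,  0.209, -0.807]), array([ 0.   , -0.009, -0.02 ]))
post [321.585 265.602] hub [424.692 362.632] tcp [321.209 257.476]
```

View pics/w4.png

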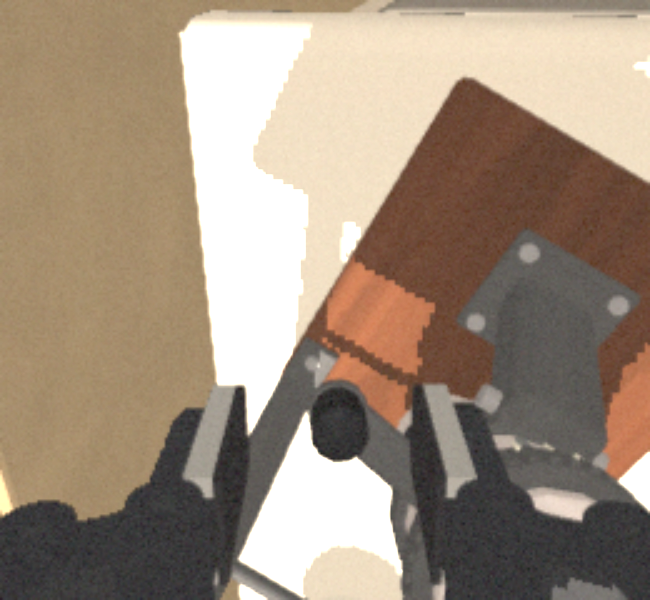

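The post sits between the pads at about (325,266) full-frame, so I'll close on it.

step_arm:
  motion:
    - {"dr": [0,0,0],"slide": [0,1,0],"jaw": 20}
    - {"dr": [0,0,0],"slide": [0,2,0],"jaw": 8}
    - {"dr": [0,0,0],"slide": [0,2,0],"jaw": 8}
    - {"dr": [0,0,0],"slide": [0,2,0],"jaw": 8}
    - {"dr": [0,0,0],"slide": [0,2,0],"jaw": 8}
    - {"dr": [0,0,0],"slide": [0,2,0],"jaw": 8}
    - {"dr": [0,0,0],"slide": [0,2,0],"jaw": 8}
    - {"dr": [0,0,0],"slide": [0,2,0],"jaw": 8}

```text
clock: 5.65
position: [414.7, -315.8, 133.9]
ee_rot: [-0.0, 0.989, -0.126, 0.072]
contact_force: [-2.1, -0.6, 4.1]
gripper_width: 9.2
grasp_force: 57.7
```

Run:
```python
from kin import *
s=arm.read_state(); print(s["contact_force"],s["gripper_width"],s["grasp_force"],delta(pt(129,58,-100),tr(18,-150),s))
```

```text
[-2.063 -0.578  4.129] 9.156012109329025 57.730602622032166 (array([-0.438, -1.835, -0.827]), array([-0.   , -0.012, -0.018]))
```

step_arm:
  motion:
    - {"dr": [0,0,0],"slide": [3.4,3.5,1],"jaw": 8}
    - {"dr": [0,0,0],"slide": [6.8,7.1,2.2],"jaw": 8}
    - {"dr": [0,0,0],"slide": [9.6,11.2,3.1],"jaw": 8}
    - {"dr": [0,0,0],"slide": [12.3,15.4,4],"jaw": 8}
    - {"dr": [0,0,0],"slide": [14.4,20,4.7],"jaw": 8}
    - {"dr": [0,0,0],"slide": [16.4,24.6,5.3],"jaw": 8}
    - {"dr": [0,0,0],"slide": [18.9,34.4,6.1],"jaw": 8}
    - {"dr": [0,0,0],"slide": [18.9,34.4,6.1],"jaw": 8}

```text
clock: 6.65
position: [394.7, -283.9, 115.1]
ee_rot: [0.001, 0.99, -0.126, 0.07]
contact_force: [-4.2, -4.3, -1.2]
gripper_width: 9.0
grasp_force: 60.4
```

Run:
```python
from kin import *
import cv2
s=arm.read_state(); im=optics.get_image("wrist"); print(s["contact_force"],s["gripper_width"],s["grasp_force"],delta(pt(129,58,-140),tr(18,-150),s))
c=im[90:330,190:450]; cv2.imwrite("pics/w5.png",cv2.convertScaleAbs(cv2.resize(c,None,fx=2.3,fy=2.3),alpha=1.6,beta=20))
```

```text
[-4.214 -4.308 -1.19 ] 8.971951728809678 60.40833234786987 (array([-3.312, -2.656, -1.848]), array([ 0.006, -0.052, -0.026]))
```

View pics/w5.png

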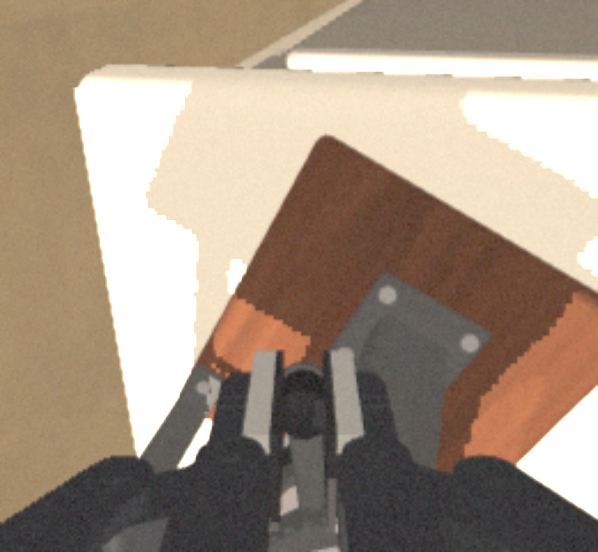

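The post is firmly held, at about (325,265) full-frame, with the lever bar visible below it. I'll continue to the stop.

step_arm:
  motion:
    - {"dr": [0,0,0],"slide": [0.5,5,0.2],"jaw": 8}
    - {"dr": [0,0,0],"slide": [0.8,10,0.3],"jaw": 8}
    - {"dr": [0,0,0],"slide": [0.6,15,0.2],"jaw": 8}
    - {"dr": [0,0,0],"slide": [0,20,0],"jaw": 8}
    - {"dr": [0,0,0],"slide": [-0.6,23,-0.2],"jaw": 8}
    - {"dr": [0,0,0],"slide": [-0.6,23,-0.2],"jaw": 8}
    - {"dr": [0,0,0],"slide": [-0.6,23,-0.2],"jaw": 8}
    - {"dr": [0,0,0],"slide": [-0.6,23,-0.2],"jaw": 8}

```text
clock: 7.7
position: [393.4, -264.7, 109.9]
ee_rot: [0.004, 0.99, -0.128, 0.066]
contact_force: [-4.7, -22.5, -3.3]
gripper_width: 9.3
grasp_force: 61.0
```

Run:
```python
from kin import *
s=arm.read_state(); print(s["contact_force"],s["gripper_width"],s["grasp_force"])
for a in (-150,-155,-160,-165): print(a,delta(pt(129,58,a),tr(18,-150),s)[0])
print(tr(18,-150).inv().apply(s["contact_force"]))
```

```text
[ -4.651 -22.498  -3.349] 9.336794655579725 61.02809429168701
-150 [ -4.22  -12.502  -1.583]
-155 [-4.389 -7.446 -1.671]
-160 [-4.973 -2.425 -1.901]
-165 [-5.97   2.522 -2.272]
[  5.559 -21.017   8.148]
```

step_arm:
  motion:
    - {"dr": [0,0,0],"slide": [0.7,-6,0.2],"jaw": 8}
    - {"dr": [0,0,0],"slide": [1.4,-13,0.5],"jaw": 8}
    - {"dr": [0,0,0],"slide": [1.2,-18,0.4],"jaw": 8}
    - {"dr": [0,0,0],"slide": [0.6,-23,0.2],"jaw": 8}
    - {"dr": [0,0,0],"slide": [-1.9,-32.8,-0.6],"jaw": 8}
    - {"dr": [0,0,0],"slide": [-6,-42,-1.9],"jaw": 8}
    - {"dr": [0,0,0],"slide": [-8.6,-46.2,-2.8],"jaw": 8}
    - {"dr": [0,0,0],"slide": [-8.6,-46.2,-2.8],"jaw": 8}

```text
clock: 8.7
position: [401.5, -305.6, 124.2]
ee_rot: [0.0, 0.99, -0.126, 0.067]
contact_force: [-7.8, -1.5, 0.6]
gripper_width: 9.2
grasp_force: 61.4
```

step_arm:
  motion:
    - {"dr": [0,0,0],"slide": [0,0,0],"jaw": 8}
    - {"dr": [0,0,0],"slide": [0,0,0],"jaw": 8}
    - {"dr": [0,0,0],"slide": [0,0,0],"jaw": 8}
    - {"dr": [0,0,0],"slide": [0,0,0],"jaw": 8}
    - {"dr": [0,0,0],"slide": [0,0,0],"jaw": 8}
    - {"dr": [0,0,0],"slide": [0,0,0],"jaw": 8}
    - {"dr": [0,0,0],"slide": [0,0,0],"jaw": 8}
    - {"dr": [0,0,0],"slide": [0,0,0],"jaw": 8}

```text
clock: 9.7
position: [401.5, -305.5, 124.2]
ee_rot: [0.0, 0.99, -0.126, 0.067]
contact_force: [-7.4, -1.2, 0.8]
gripper_width: 9.3
grasp_force: 61.4
```

Run:
```python
from kin import *
s=arm.read_state(); print(s["contact_force"],s["gripper_width"],s["grasp_force"],tr(18,-150).inv().apply(s["contact_force"]))
for a in (-105,-110,-115,-120,-130): print(a,delta(pt(129,58,a),tr(18,-150),s)[0])
```

```text
[-7.365 -1.186  0.799] 9.30921441973055 61.351354122161865 [ 7.196 -1.464 -1.536]
-105 [-11.087 -10.563  -4.607]
-110 [-7.843 -6.838 -3.509]
-115 [-4.92  -2.829 -2.519]
-120 [-2.338  1.434 -1.644]
-130 [ 1.722 10.589 -0.265]
```

step_arm:
  motion:
    - {"dr": [0,0,0],"slide": [-0.5,-1,0],"jaw": 8}
    - {"dr": [0,0,0],"slide": [-0.5,-1,0],"jaw": 36}
    - {"dr": [0,0,0],"slide": [-0.5,-1,0],"jaw": 36}
    - {"dr": [0,0,0],"slide": [-0.5,-1,0],"jaw": 36}
    - {"dr": [0,0,0],"slide": [6,-1,-20],"jaw": 36}
    - {"dr": [0,0,0],"slide": [14,-1,-45],"jaw": 36}
    - {"dr": [0,0,0],"slide": [26,-1,-85],"jaw": 36}
    - {"dr": [0,0,0],"slide": [26,-1,-85],"jaw": 36}

```text
clock: 10.7
position: [369.3, -285.9, 207.6]
ee_rot: [-0.0, 0.989, -0.127, 0.076]
contact_force: [0.1, -0.4, 0.3]
gripper_width: 35.8
grasp_force: 0.0
```

Run:
```python
from kin import *
s=arm.read_state(); print(s["joint_vel"],s["contact_force"],s["gripper_width"],delta(pt(290,0,0),tr(8,-180),s))
```

```text
[-0.008  0.056 -0.037  0.006  0.032 -0.01 ] [ 0.071 -0.381  0.342] 35.781313979398185 (array([-20.156,  32.785, -80.746]), array([-0.843, -1.175,  3.64 ]))
```

step_arm:
  motion:
    - {"dr": [-0.2,-0.2,0.7],"slide": [-3,5,-15],"jaw": 50}
    - {"dr": [-0.4,-0.5,1.5],"slide": [-7,11,-30],"jaw": 50}
    - {"dr": [-0.6,-0.7,2.2],"slide": [-12,20,-48],"jaw": 50}
    - {"dr": [-0.7,-1,3],"slide": [-16,26,-65],"jaw": 50}
    - {"dr": [-0.84,-1.18,3.64],"slide": [-20,33,-81],"jaw": 50}
    - {"dr": [-0.84,-1.18,3.64],"slide": [-20,33,-81],"jaw": 50}
    - {"dr": [-0.84,-1.18,3.64],"slide": [-20,33,-81],"jaw": 50}
    - {"dr": [-0.84,-1.18,3.64],"slide": [-20,33,-81],"jaw": 50}

```text
clock: 11.7
position: [376.4, -233.7, 275.7]
ee_rot: [0.234, 0.954, -0.046, 0.181]
contact_force: [-0.1, -0.9, 0.1]
gripper_width: 49.9
grasp_force: 0.0
```

Run:
```python
from kin import *
import cv2
s=arm.read_state(); im=optics.get_image("wrist"); pickle.dump(s,open("s3.pkl","wb")); print(s["joints"],delta(pt(290),tr(8),s))
for n,p in dict(hub=pt(164),post=pt(144,58,-115),grip=pt(200,70,47)).items(): print(n,proj("wrist",p,s))
c=im[100:320,220:420]; cv2.imwrite("pics/w6.png",cv2.convertScaleAbs(cv2.resize(c,None,fx=2.7,fy=2.7,interpolation=cv2.INTER_CUBIC),alpha=1.6,beta=20))
```

```text
[-0.09  -0.167 -0.647  0.21  -0.755 -2.089] (array([-2.368,  0.714, -3.324]), array([-0.027, -0.062,  0.003]))
hub [322.636 212.988]
post [271.394 185.172]
grip [380.873 275.381]
```

View pics/w6.png

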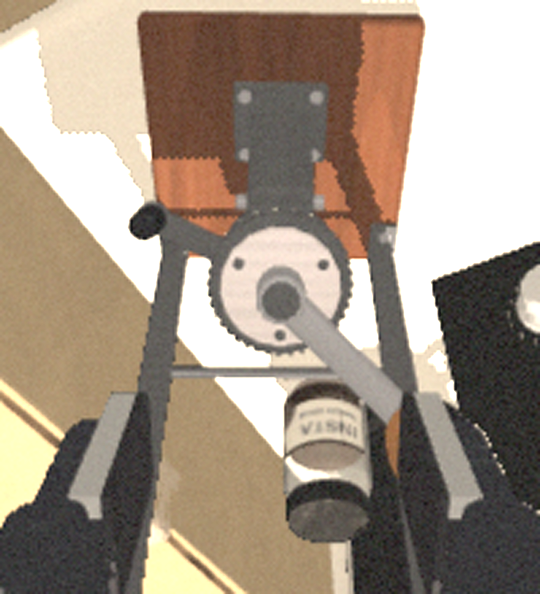

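The hub is at (324,211), the post at (275,182), and the crank arm points down-right behind the right finger. I'll check the ring angle and plan the crank grasp.

Run:
```python
from kin import *
import h
s=pickle.load(open("s3.pkl","rb"))
def f(v):
    h.P0=np.array([v[0],v[1],0])
    return np.r_[proj("wrist",pt(164),s)-(324.1,211),proj("wrist",pt(144,58,v[2]),s)-(274.8,182.2),(v[:2]-[463.7,-278.3])*.3]
o=least_squares(f,[463.7,-278.3,-115]); print(o.x,"q",np.radians(160+o.x[2]),o.fun)
h.P0=np.array([464.3,-279,0]) if False else np.array([463.7,-278.3,0])
print("arm lower end",proj("wrist",pt(157,58,47),s),proj("wrist",pt(157,58,42),s),"obs ~(365.5,251)")
s=arm.read_state(); r=tr(8)
G=pt(167,70,47); H=pt(235,70,47)
print("H",delta(H,r,s),"G",delta(G,r,s)[0])
for a in (47,32,17): print(ik(pt(167,70,a),r,s["joints"]))
```

```text
[ 463.077 -275.788 -117.276] q 0.7456819060149201 [ 0.545  0.693 -0.755 -0.371 -0.187  0.754]
arm lower end [364.215 249.477] [360.581 252.784] obs ~(365.5,251)
H (array([-57.652,  52.035,  43.934]), array([-0.026, -0.061,  0.002])) G [-67.688  52.28  111.188]
(array([-0.08 ,  0.112, -0.631,  0.314, -0.492, -2.223]), np.float64(1.1368683772161603e-13))
(array([-0.116,  0.122, -0.589,  0.274, -0.515, -2.15 ]), np.float64(8.526512829121202e-14))
(array([-0.156,  0.13 , -0.556,  0.238, -0.531, -2.079]), np.float64(2.2737367544323206e-13))
```

step_arm:
  motion:
    - {"dr": [0,0,0],"slide": [-15,13,11],"jaw": 50}
    - {"dr": [0,0,0],"slide": [-29,27,22],"jaw": 50}
    - {"dr": [0,0,0],"slide": [-43,40,33],"jaw": 50}
    - {"dr": [0,0,0],"slide": [-55,53,44],"jaw": 50}
    - {"dr": [0,-0.06,0],"slide": [-58,53,66],"jaw": 50}
    - {"dr": [0,-0.06,0],"slide": [-61,53,88],"jaw": 50}
    - {"dr": [0,-0.06,0],"slide": [-65,53,109],"jaw": 50}
    - {"dr": [0,-0.06,0],"slide": [-65,53,109],"jaw": 50}

```text
clock: 12.75
position: [489.6, -233.4, 197.0]
ee_rot: [0.234, 0.954, -0.047, 0.184]
contact_force: [-0.6, 0.0, 0.0]
gripper_width: 50.3
grasp_force: 0.0
```

Run:
```python
from kin import *
import cv2
s=arm.read_state(); im=optics.get_image("wrist"); print(s["joint_vel"],s["contact_force"],delta(pt(167,70,47),tr(8),s))
print(proj("wrist",pt(200,70,47),s),proj("wrist",s["position"],s))
c=im[180:340,220:420]; cv2.imwrite("pics/w7.png",cv2.convertScaleAbs(cv2.resize(c,None,fx=2.5,fy=2.5,interpolation=cv2.INTER_CUBIC),alpha=1.6,beta=20))
```

```text
[ 0.008 -0.04   0.02  -0.001 -0.015  0.005] [-0.569  0.046  0.036] (array([-3.302, -0.563,  1.311]), array([-0.034, -0.019, -0.   ]))
[319.732 290.453] [321.368 257.584]
```

View pics/w7.png

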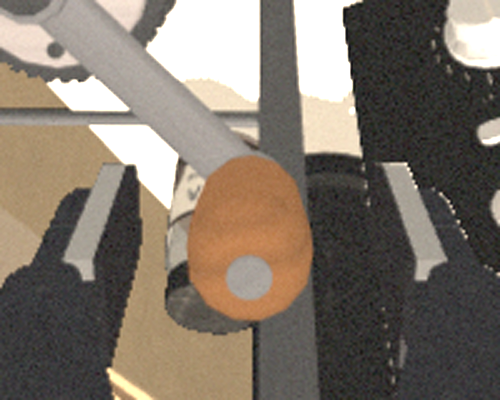

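The knob is centred between the pads, with its pin at (319.6,291). I'll close and compute the circle.

step_arm:
  motion:
    - {"dr": [0,0,0],"slide": [0,0,0],"jaw": 30}
    - {"dr": [0,0,0],"slide": [0,0,0],"jaw": 18}
    - {"dr": [0,0,0],"slide": [0,0,0],"jaw": 18}
    - {"dr": [0,0,0],"slide": [0,0,0],"jaw": 18}
    - {"dr": [0,0,0],"slide": [0,0,0],"jaw": 18}
    - {"dr": [0,0,0],"slide": [0,0,0],"jaw": 18}
    - {"dr": [0,0,0],"slide": [0,0,0],"jaw": 18}
    - {"dr": [0,0,0],"slide": [0,0,0],"jaw": 18}

```text
clock: 13.8
position: [490.2, -233.2, 200.1]
ee_rot: [0.234, 0.953, -0.047, 0.186]
contact_force: [-4.4, 3.1, 5.8]
gripper_width: 22.7
grasp_force: 59.1
```

Run:
```python
from kin import *
s=arm.read_state(); print(s["contact_force"],s["gripper_width"],s["grasp_force"],delta(pt(167,70,47),tr(8),s))
r=R.from_quat(s["ee_rot"]); np.set_printoptions(precision=1,suppress=True)
for c in range(3):
    a0=47-120*c
    print(a0,[list(np.round(r.inv().apply(pt(167,70,a0-15*i)-pt(167,70,a0)),1).tolist()) for i in range(1,9)])
```

```text
[-4.421  3.062  5.817] 22.663170942246293 59.05135864857584 (array([-1.732, -1.012,  4.117]), array([-0.019,  0.021, -0.   ]))
47 [[-11.5, -14.1, -1.5], [-19.0, -30.7, -2.5], [-22.0, -48.8, -2.9], [-20.3, -66.9, -2.6], [-13.9, -84.1, -1.7], [-3.4, -98.9, -0.2], [10.5, -110.6, 1.7], [27.0, -118.1, 4.0]]
-73 [[17.9, -3.0, 2.5], [35.9, -1.3, 4.9], [52.8, 5.2, 7.3], [67.6, 15.8, 9.3], [79.1, 29.9, 10.8], [86.6, 46.5, 11.8], [89.6, 64.5, 12.1], [87.8, 82.7, 11.9]]
-193 [[-6.3, 17.1, -0.9], [-16.9, 32.0, -2.4], [-30.8, 43.6, -4.4], [-47.3, 51.2, -6.6], [-65.1, 54.2, -9.1], [-83.2, 52.4, -11.6], [-100.1, 46.0, -13.9], [-114.9, 35.4, -15.9]]
```

step_arm:
  motion:
    - {"dr": [0,0,0],"slide": [-11.5,-14.1,-1.5],"jaw": 18}
    - {"dr": [0,0,0],"slide": [-19,-30.7,-2.5],"jaw": 18}
    - {"dr": [0,0,0],"slide": [-22,-48.8,-2.9],"jaw": 18}
    - {"dr": [0,0,0],"slide": [-20.3,-66.9,-2.6],"jaw": 18}
    - {"dr": [0,0,0],"slide": [-13.9,-84.1,-1.7],"jaw": 18}
    - {"dr": [0,0,0],"slide": [-3.4,-98.9,-0.2],"jaw": 18}
    - {"dr": [0,0,0],"slide": [10.5,-110.6,1.7],"jaw": 18}
    - {"dr": [0,0,0],"slide": [27,-118.1,4],"jaw": 18}

```text
clock: 14.8
position: [415.6, -327.3, 187.7]
ee_rot: [0.233, 0.953, -0.047, 0.188]
contact_force: [-2.0, 9.7, 9.2]
gripper_width: 22.3
grasp_force: 59.4
```

Run:
```python
from kin import *
s=arm.read_state(); print(s["contact_force"],s["gripper_width"],s["grasp_force"],s["joints"],s["joint_vel"])
for a in (-55,-65,-73): print(delta(pt(167,70,a),tr(8),s))
```

```text
[-2.01   9.704  9.202] 22.26173469015077 59.41910162335262 [-0.328  0.096 -0.617  0.131 -0.475 -1.828] [-0.09  -0.092 -0.303 -0.043  0.221  0.102]
(array([-19.903,   8.357,   2.218]), array([-0.014,  0.049,  0.001]))
(array([-9.428,  2.261,  3.628]), array([-0.014,  0.049,  0.001]))
(array([-0.39 , -1.235,  4.841]), array([-0.014,  0.049,  0.001]))
```

Tracking is good and the force is low, so I'll carry on.

step_arm:
  motion:
    - {"dr": [0,0,0],"slide": [17.9,-3,2.5],"jaw": 18}
    - {"dr": [0,0,0],"slide": [35.9,-1.3,4.9],"jaw": 18}
    - {"dr": [0,0,0],"slide": [52.8,5.2,7.3],"jaw": 18}
    - {"dr": [0,0,0],"slide": [67.6,15.8,9.3],"jaw": 18}
    - {"dr": [0,0,0],"slide": [79.1,29.9,10.8],"jaw": 18}
    - {"dr": [0,0,0],"slide": [86.6,46.5,11.8],"jaw": 18}
    - {"dr": [0,0,0],"slide": [89.6,64.5,12.1],"jaw": 18}
    - {"dr": [0,0,0],"slide": [87.8,82.7,11.9],"jaw": 18}

```text
clock: 15.8
position: [384.2, -218.1, 142.0]
ee_rot: [0.234, 0.953, -0.047, 0.186]
contact_force: [-3.9, -1.4, 9.2]
gripper_width: 22.6
grasp_force: 59.3
```

step_arm:
  motion:
    - {"dr": [0,0,0],"slide": [-6.3,17.1,-0.9],"jaw": 18}
    - {"dr": [0,0,0],"slide": [-16.9,32,-2.4],"jaw": 18}
    - {"dr": [0,0,0],"slide": [-30.8,43.6,-4.4],"jaw": 18}
    - {"dr": [0,0,0],"slide": [-47.3,51.2,-6.6],"jaw": 18}
    - {"dr": [0,0,0],"slide": [-65.1,54.2,-9.1],"jaw": 18}
    - {"dr": [0,0,0],"slide": [-83.2,52.4,-11.6],"jaw": 18}
    - {"dr": [0,0,0],"slide": [-100.1,46,-13.9],"jaw": 18}
    - {"dr": [0,0,0],"slide": [-114.9,35.4,-15.9],"jaw": 18}

```text
clock: 16.8
position: [490.3, -233.4, 200.2]
ee_rot: [0.233, 0.953, -0.047, 0.186]
contact_force: [-6.1, 2.9, 7.3]
gripper_width: 22.5
grasp_force: 59.5
```

Run:
```python
from kin import *
s=arm.read_state(); print(s["contact_force"],s["gripper_width"],s["grasp_force"],s["joints"])
print(delta(pt(167,70,47),tr(8),s))
```

```text
[-6.092  2.939  7.309] 22.478494205671222 59.456581911072135 [-0.074  0.102 -0.636  0.322 -0.498 -2.235]
(array([-1.558, -0.917,  4.049]), array([-0.02 ,  0.013,  0.003]))
```

One turn done, and the tool is back at its starting pose. Second turn:

step_arm:
  motion:
    - {"dr": [0,0,0],"slide": [-11.5,-14.1,-1.5],"jaw": 18}
    - {"dr": [0,0,0],"slide": [-19,-30.7,-2.5],"jaw": 18}
    - {"dr": [0,0,0],"slide": [-22,-48.8,-2.9],"jaw": 18}
    - {"dr": [0,0,0],"slide": [-20.3,-66.9,-2.6],"jaw": 18}
    - {"dr": [0,0,0],"slide": [-13.9,-84.1,-1.7],"jaw": 18}
    - {"dr": [0,0,0],"slide": [-3.4,-98.9,-0.2],"jaw": 18}
    - {"dr": [0,0,0],"slide": [10.5,-110.6,1.7],"jaw": 18}
    - {"dr": [0,0,0],"slide": [27,-118.1,4],"jaw": 18}

```text
clock: 17.8
position: [415.7, -327.3, 187.7]
ee_rot: [0.233, 0.953, -0.047, 0.188]
contact_force: [-1.1, 9.8, 9.7]
gripper_width: 22.2
grasp_force: 59.7
```

step_arm:
  motion:
    - {"dr": [0,0,0],"slide": [17.9,-3,2.5],"jaw": 18}
    - {"dr": [0,0,0],"slide": [35.9,-1.3,4.9],"jaw": 18}
    - {"dr": [0,0,0],"slide": [52.8,5.2,7.3],"jaw": 18}
    - {"dr": [0,0,0],"slide": [67.6,15.8,9.3],"jaw": 18}
    - {"dr": [0,0,0],"slide": [79.1,29.9,10.8],"jaw": 18}
    - {"dr": [0,0,0],"slide": [86.6,46.5,11.8],"jaw": 18}
    - {"dr": [0,0,0],"slide": [89.6,64.5,12.1],"jaw": 18}
    - {"dr": [0,0,0],"slide": [87.8,82.7,11.9],"jaw": 18}

```text
clock: 18.8
position: [384.2, -218.2, 142.0]
ee_rot: [0.234, 0.953, -0.047, 0.186]
contact_force: [-4.3, -1.3, 9.0]
gripper_width: 22.2
grasp_force: 59.5
```

step_arm:
  motion:
    - {"dr": [0,0,0],"slide": [-6.3,17.1,-0.9],"jaw": 18}
    - {"dr": [0,0,0],"slide": [-16.9,32,-2.4],"jaw": 18}
    - {"dr": [0,0,0],"slide": [-30.8,43.6,-4.4],"jaw": 18}
    - {"dr": [0,0,0],"slide": [-47.3,51.2,-6.6],"jaw": 18}
    - {"dr": [0,0,0],"slide": [-65.1,54.2,-9.1],"jaw": 18}
    - {"dr": [0,0,0],"slide": [-83.2,52.4,-11.6],"jaw": 18}
    - {"dr": [0,0,0],"slide": [-100.1,46,-13.9],"jaw": 18}
    - {"dr": [0,0,0],"slide": [-114.9,35.4,-15.9],"jaw": 18}

```text
clock: 19.8
position: [490.3, -233.5, 200.2]
ee_rot: [0.233, 0.953, -0.047, 0.186]
contact_force: [-6.4, 3.6, 6.2]
gripper_width: 22.5
grasp_force: 59.6
```

step_arm:
  motion:
    - {"dr": [0,0,0],"slide": [0,0,0],"jaw": 18}
    - {"dr": [0,0,0],"slide": [0,0,0],"jaw": 18}
    - {"dr": [0,0,0],"slide": [0,0,0],"jaw": 18}
    - {"dr": [0,0,0],"slide": [0,0,0],"jaw": 50}
    - {"dr": [0,0,0],"slide": [0,0,0],"jaw": 50}
    - {"dr": [0,0,0],"slide": [0,0,0],"jaw": 50}
    - {"dr": [0,0,0],"slide": [3,0,-20],"jaw": 50}
    - {"dr": [0,0,0],"slide": [7,0,-50],"jaw": 50}

```text
clock: 20.8
position: [467.4, -221.3, 242.1]
ee_rot: [0.234, 0.954, -0.047, 0.184]
contact_force: [0.8, -0.1, 0.3]
gripper_width: 50.0
grasp_force: 0.0
```

step_arm:
  motion:
    - {"dr": [0,0,0],"slide": [20,-15,-15],"jaw": 50}
    - {"dr": [0,0,0],"slide": [40,-35,-30],"jaw": 50}
    - {"dr": [0,0,0],"slide": [55,-52,-43],"jaw": 50}
    - {"dr": [0,0,0],"slide": [58,-52,-60],"jaw": 50}
    - {"dr": [0,0,0],"slide": [58,-52,-60],"jaw": 50}
    - {"dr": [0,0,0],"slide": [58,-52,-60],"jaw": 50}
    - {"dr": [0,0,0],"slide": [58,-52,-60],"jaw": 50}
    - {"dr": [0,0,0],"slide": [58,-52,-60],"jaw": 50}

```text
clock: 21.8
position: [376.4, -232.2, 276.2]
ee_rot: [0.234, 0.953, -0.047, 0.185]
contact_force: [-0.3, 0.2, -0.9]
gripper_width: 50.2
grasp_force: 0.0
```

Run:
```python
from kin import *
import cv2
s=arm.read_state(); im=optics.get_image("wrist"); cv2.imwrite("pics/w8.png",im)
print(s["contact_force"],s["joint_vel"],s["clock"])
# dark post: darkest blob near its expected place for each candidate click
g=cv2.GaussianBlur(im.max(2),(5,5),0)
for a in (-145,-130,-115,-100,-85):
    u=proj("wrist",pt(144,58,a),s); x,y=np.round(u).astype(int); print(a,u,g[y-3:y+4,x-3:x+4].mean())
u=proj("wrist",pt(144,58,-115),s).astype(int); x0,y0=u-30
m=(g[y0:y0+60,x0:x0+60]<32).astype(np.uint8); n,_,st,ce=cv2.connectedComponentsWithStats(m)
print([(int(st[i,4]),ce[i]+[x0,y0]) for i in range(1,n) if st[i,4]>20])
x,y=proj("wrist",pt(200,70,47),s); o=im[int(y)-25:int(y)+26,int(x)-25:int(x)+26].astype(int); mm=(o[...,2]-o[...,0])>45
ys,xs=np.nonzero(mm); print("grip pred",x,y,"orange",len(xs),(xs.mean()+int(x)-25,ys.mean()+int(y)-25) if len(xs) else None)
```

```text
[-0.274  0.209 -0.926] [-0.003 -0.002  0.001 -0.    -0.002  0.   ] 21.8
-145 [288.438 161.717] 115.75510204081633
-130 [277.675 171.812] 95.40816326530613
-115 [270.081 184.243] 55.12244897959184
-100 [266.121 198.072] 203.6734693877551
-85 [265.977 212.306] 95.44897959183673
[(88, array([273.67 , 180.648]))]
grip pred 379.0441101755188 274.3121167907599 orange 84 (np.float64(365.04761904761904), np.float64(260.8095238095238))
```

The post sits where it was after setting, and the crank is back at its starting direction after two turns.

```bash
python3 -c "from bench import arm; print(arm.job_done())"
```

```text
the job is handed in; nothing more can be done
None
```

I've handed the job in: the ring was swung to the stop and backed off three clicks (about 0.75 rad in the wrist view, at the 0.785 detent), then the crank was wound two full clockwise turns in one grip. It took about 22 s of robot time; I didn't re-check the cups and jars at the end, and hand-in returned no verdict.

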